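# Press a ball bearing home in a printed robot link

### The job

Load the orange printed link into the bench press: lay it flat on the bed, bar outwards, with its round boss home against the two locating pins under the plunger, and let go of it. Then push the plunger's knob down, through the soft first stop where its pad meets the bearing, on to the firm second stop where the bearing is fully home, flush in its pocket; hold it there firmly for a moment without forcing it, then let the plunger spring all the way back up. Leave the link lying in the press and the other things on the bench where they are.

Things in the scene. Friction and masses are not known exactly. Their poses are not given: they have to be found in the camera images.
- link: Loose orange 3D-printed robot link, about 45 g, flat, 14 mm high all along. Round boss (36 mm diameter) with the bearing pocket; a straight bar 16 mm wide runs from it along the link's -y to a round end (26 mm diameter, 115 mm from the pocket axis). Origin: underside, on the pocket axis; z up. It starts on the bench, boss end towards +y (the robot's left).
- bar (a point): Grip point on the link's bar, 88 mm from the pocket axis, 7 mm above its underside; axes as the link. Grip across the 16 mm width (along x); held here, the hand stays clear of the press head once the boss is under the plunger.
- bearing: Steel ball bearing, 22 mm diameter, 7 mm thick, started square in the link's pocket, 4.5 to 6 mm proud. Origin: middle of its top face: 14 mm above the link's underside when flush (home on the pocket's shoulder), up to 20 mm at the start. It slides down under about 7 N, stays where left, and stops at the shoulder. The pocket cracks if the plunger presses on bearing or link with over 25 N.
- press: Blue C-frame bench press, bolted down. Origin: on the plunger's axis at bench level. Base 100 mm wide (x), y -140 to +120 mm; its flat top, the bed, is 18 mm above the bench. Column at the press's +y (y 70 to 116). Head over the bed: 58 mm wide, y -22 to 118, 98 to 152 mm above the bench. The bed is open towards the press's -y: the link goes in from there, boss first, bar along y.
- nest (a point): Point on the bed on the plunger's axis: where the middle of the boss's underside belongs. Axes as the press. Two steel locating pins (8 mm diameter, 12 mm tall) stand on the bed at x -14.7 and +14.7 mm, y +16.4 mm from it; when the boss touches both, the pocket axis is on the plunger's axis.
- ram: Plunger of the press: black mushroom knob, 46 mm diameter, flat top 38 mm across, on a shaft through the head, 19 mm red pad at its lower end. Origin: middle of the knob's top, 210 mm above the bench when up; moves straight down, at most 46 mm. Return spring: 2 N at the top, about 5 N well down.
- ram_pad (a point): Point on the plunger's axis, 140 mm below the knob's top. The pad's face hangs 2 mm above to 12 mm below it: the nose is screwed to a setting that changes from run to run and is not measured. Pad meeting bearing is the first stop: some 7 N more while the bearing slides in. At the second stop, bearing home, the push climbs steeply, about 25 N per further mm of plunger travel.
- caliper: Bystander: steel and black digital caliper lying on the bench, 235 mm long, 12 mm high. Origin: underside, middle of the beam; beam along its x.
- bin: Bystander: blue open bin with spare bearings, 110 by 85 by 40 mm. Origin: middle of its underside.
- driver: Bystander: screwdriver with a red handle, 170 mm long, lying along its x. Origin: underside, middle.
- spool: Bystander: spool of green filament lying flat, 180 mm diameter, 62 mm high. Origin: middle of its underside.

How it is judged:
By the outcome, as a careful person would: the job done as asked, in the order asked, and still so for the second after the job is handed in, with the robot touching nothing.
It also fails if it takes over 72 s, if anything falls off the work surface, if the arm or the gripper's body presses on something with over 40 N, if the wrist force passes 120 N, or if a joint passes its speed limit or range.

### The arm

A 6-joint arm with a two-finger parallel gripper is mounted at the origin on the work surface. World frame = base frame: x ahead of the robot, y to its left, z up, the work surface at z = 0. Lengths are in m, angles in rad, forces in N, time in s.
With the tool pointing down it reaches from about 0.3 to 0.825 m from the base axis. Payload 5.4 kg.
Tool frame: the origin (TCP) lies at the very end of the fingers, on their centre line; the grasp point (between the pads) lies 19 mm behind it; z points along the fingers, y is the line along which they close (so a half turn about z gives the same grasp; the last joint's range is limited). The gripper opens to 92 mm and grips with 3 to 60 N. Pads are 20 mm wide; open, the fingers measure 128 mm over their backs; the gripper's body (75 mm by 189 mm) begins 69 mm behind the grasp point.
Start: joints at [1.024, 0.158, 1.597, -0, 1.386, -0.21], TCP at [0.19, 0.543, 0.215] pointing down, gripper open.
Joint ranges: [-2.91, 2.91], [-0.94, 2.29], [0.18, 2.7], [-1.29, 4.43], [0.17, 2.64], [-3, 3]. Speed limits (rad/s): [2.57, 2.57, 3.14, 3.14, 3.14, 3.14].

### API

Orientations are given as a rotation vector (axis times angle).
In Python, from workcell import bot gives the robot as it stands. Calls block until the motion is done:
- bot.goto(position, orientation): joint-space move of the TCP to a pose.
- bot.line_to(position, rot=None, max_speed=0.15): straight line of the TCP; rot=None keeps the orientation; max_speed is the mean speed in m/s.
- bot.set_joints(angles): joint-space move.
- bot.set_gripper(opening, newtons=None): opening from 0.0 (shut) to 1.0 (fully open); newtons is the grip in N (None keeps the last); returns when the fingers have stopped.
- bot.hold(seconds).
- bot.inverse_kinematics(position, orientation): joint angles nearest the present ones, or None.
- bot.read_camera(name): name is "scene" or "top" or "wrist"; returns a dict with "pixels" (384x512x3 uint8, blue, green, red), "fx", "fy", "cx", "cy" (pixels), "R" (3x3) and "t" (3): a world point X has camera coordinates R X + t. Camera axes: x right, y down, z forward; pixel columns grow to the right and rows downward; lengths in m; the calibration is good to about 2 mm. A picture is of the moment at which its call begins. There is no depth.
A pose or a line that the arm cannot do raises bot.MotionError and nothing moves.
- bot.job_done(): hands the job in; it is judged then, once.
Readings, each from a call of its own:
- bot.current_clock(): time.
- bot.current_joints(): joint angles.
- bot.current_joint_vel(): joint speeds.
- bot.current_effort(): joint torques, N m.
- bot.current_ee_pos(): TCP position.
- bot.current_tool_rot(): TCP orientation.
- bot.current_contact_force(): force on the tool from outside, world axes, zero at the start.
- bot.current_ft_torque(): the same for the moment, N m.
- bot.current_opening(): opening from 0.0 (shut) to 1.0 (fully open).
- bot.current_grip_force(): force on a finger pad.
Only numpy, scipy, OpenCV 4.12 (cv2) and the standard library are available. Lean on these libraries where they do the work, as an engineer would, in place of code of your own. Each camera call takes 0.05 s, during which the arm holds its last target. There are 200 camera calls.

## Working session

There is one attempt and no reset: what is moved stays moved. The work goes in short steps, each a Python script; the robot and the scene stay as the last script left them, time stands still between calls to the robot, and variables do not carry over. Pictures are saved under pics/ and viewed, at most 10 in all, crops included, and the job is handed in when it is done.

```bash
ls; mkdir -p pics
python3 - <<'E'
from workcell import bot
import cv2,numpy as np
for n in ("top","scene"):
    d=bot.read_camera(n); cv2.imwrite(f"pics/{n}0.png",cv2.resize(d["pixels"],(800,600),interpolation=cv2.INTER_CUBIC))
    np.savez(f"{n}.npz",**d); print(n,d["fx"],d["cx"],d["cy"],(-d["R"].T@d["t"]).round(3),d["R"].round(3).tolist())
print(bot.current_clock(),bot.current_tool_rot(),bot.current_ee_pos())
E
```

```text
pics
top 390.89980498043366 251.01875743667952 190.95601983866248 [0.426 0.041 1.299] [[0.004, -1.0, -0.003], [-0.989, -0.003, -0.151], [0.151, 0.004, -0.989]]
scene 401.39855069422674 252.48606919215268 192.0351912812965 [ 1.324 -0.158  1.329] [[0.287, 0.958, -0.015], [0.806, -0.25, -0.536], [-0.517, 0.142, -0.844]]
0.1 [-5.26468491e-01 -3.09656278e+00  2.47798524e-03] [0.18975384 0.5421936  0.21373253]
```

View pics/top0.png

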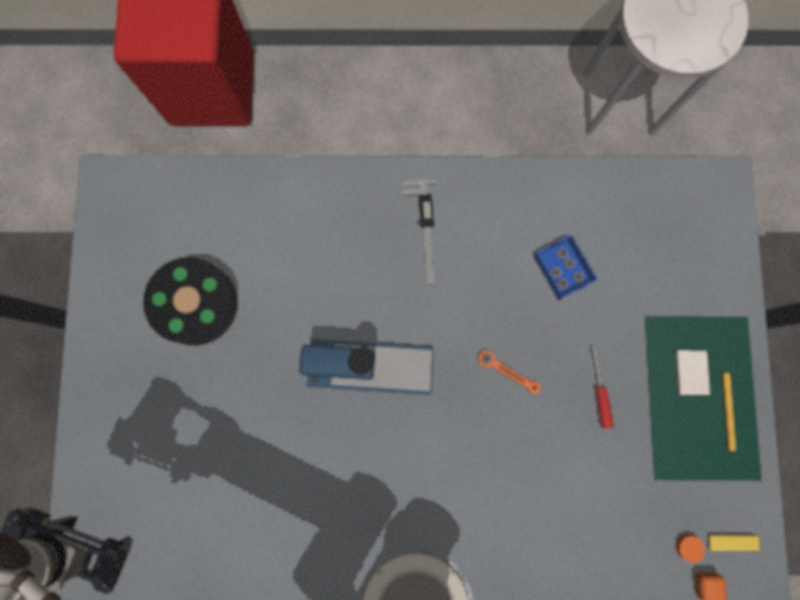

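View pics/scene0.png

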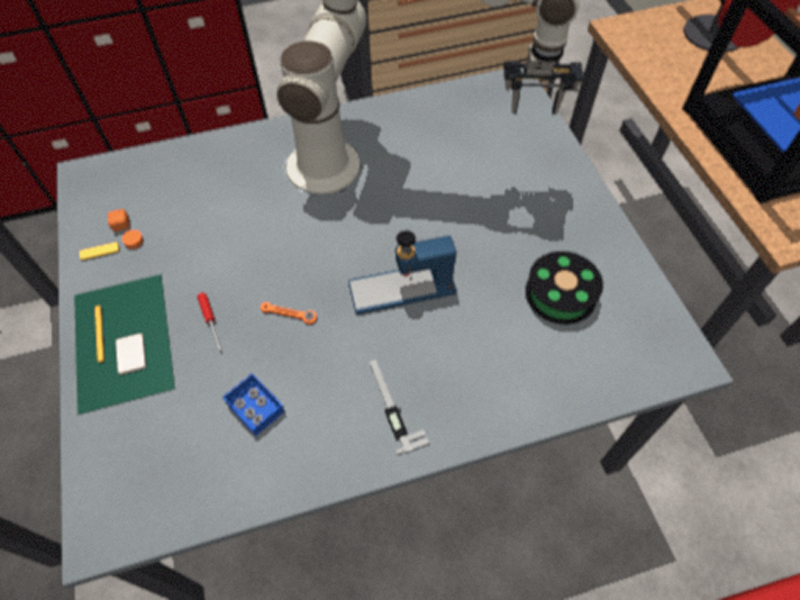

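The top view shows the press base with corners near (302,385), (433,393), (433,345) and the knob at (361,361). The link's boss is at (486,358) and its bar end at (535,388). The bench right of the press is otherwise clear. Next I compute rough poses and look closer with the wrist camera.

```bash
cat > h.py <<'E'
from workcell import bot
import cv2,numpy as np
from scipy.spatial.transform import Rotation as Ro
def back(d,uv,z):
    r=d["R"].T@np.array([(uv[0]-d["cx"])/d["fx"],(uv[1]-d["cy"])/d["fy"],1]); c=-d["R"].T@d["t"]
    return (c+r*(z-c[2])/r[2])
def proj(d,X):
    p=d["R"]@np.asarray(X)+d["t"]; return np.array([d["fx"]*p[0]/p[2]+d["cx"],d["fy"]*p[1]/p[2]+d["cy"]])
def down(a): # tool down, tool y (closing line) at world angle a
    y=np.array([np.cos(a),np.sin(a),0]);z=np.array([0,0,-1.]);return Ro.from_matrix(np.c_[np.cross(y,z),y,z]).as_rotvec()
E
python3 - <<'E'
from h import *
d=dict(np.load("top.npz")); s=1.5625
for n,p,z in [("boss",(486,358),.014),("end",(535,388),.014),("knob",(361,361),.21),("c1",(433,393),.018),("c2",(433,345),.018),("c3",(302,385),.018)]:
    print(n,back(d,((p[0]+.5)/s-.5,(p[1]+.5)/s-.5),z).round(4))
for a in (0,np.pi):
    print(bot.inverse_kinematics([.36,-.06,.42],down(a)))
E
```

```text
boss [ 0.4964 -0.1503  0.014 ]
end [ 0.4346 -0.251   0.014 ]
knob [0.4796 0.101  0.21  ]
c1 [ 0.4235 -0.0385  0.018 ]
c2 [ 0.523  -0.0391  0.018 ]
c3 [0.4389 0.2336 0.018 ]
[-4.99889063e-01 -4.49405790e-01  1.74200195e+00 -4.44089210e-16
  1.84899649e+00 -4.99889063e-01]
[-0.49988906 -0.44940579  1.74200195  0.          1.84899649  2.64170359]
```

Run:
```python
from h import *
bot.goto([.42,-.08,.40],down(0))
d=bot.read_camera("wrist"); np.savez("w1.npz",**d)
print((-d["R"].T@d["t"]).round(3),d["R"].round(3).tolist(),d["fx"],bot.current_clock())
cv2.imwrite("pics/w1.png",cv2.resize(d["pixels"],(800,600),interpolation=cv2.INTER_CUBIC))
```

```text
[0.42  0.002 0.57 ] [[1.0, 0.001, -0.001], [0.001, -0.958, 0.285], [-0.001, -0.285, -0.958]] 321.6921200084622 2.6
```

View pics/w1.png

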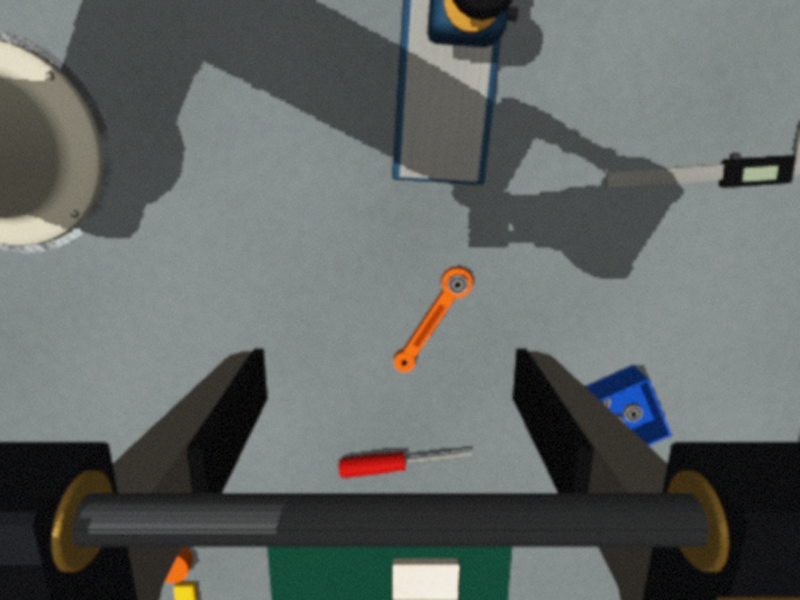

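Run:
```python
from h import *
bot.goto([.48,-.05,.30],down(np.pi-.06))
d=bot.read_camera("wrist"); np.savez("w2.npz",**d)
print((-d["R"].T@d["t"]).round(3),bot.current_joints())
cv2.imwrite("pics/w2.png",cv2.resize(d["pixels"],(800,600),interpolation=cv2.INTER_CUBIC))
g=.485,-.17
bot.goto([.47,-.14,.24],down(np.pi-.55))
d=bot.read_camera("wrist"); np.savez("w3.npz",**d)
cv2.imwrite("pics/w3.png",cv2.resize(d["pixels"],(800,600),interpolation=cv2.INTER_CUBIC))
print(bot.current_clock())
```

```text
[ 0.475 -0.13   0.471] [-3.54941639e-01 -1.31515929e-01  1.72253163e+00 -3.80726800e-05
  1.55042303e+00  2.84649193e+00]Traceback (most recent call last):
  File "<stdin>", line 7, in <module>
workcell.MotionError: the arm cannot take that pose within its joint ranges
```

View pics/w2.png

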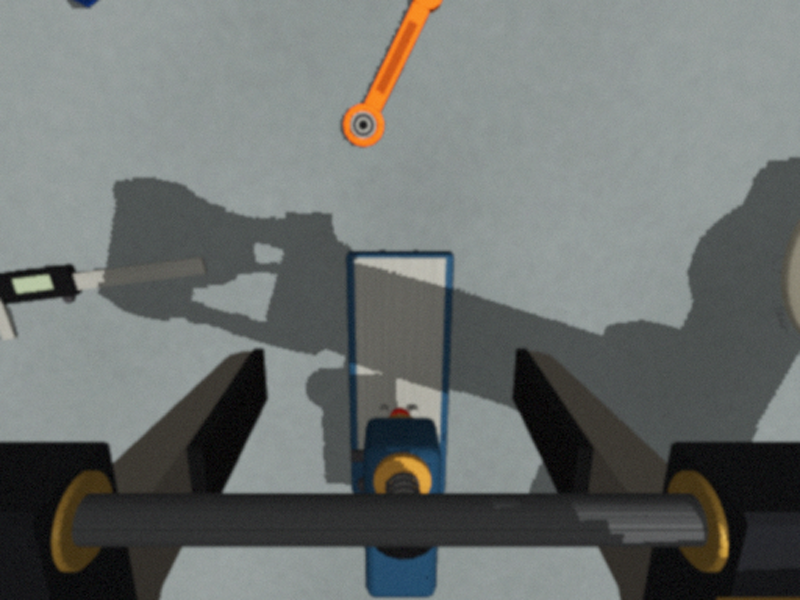

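The wrist view shows the press square to the image. The bed front corners are at (348,254) and (453,254), the side edges reach (352,460) and (445,458), and the pins sit at (385,407) and (412,407) around the red nose. The link's boss is at (363,125). Next I get numbers and check that the grasp is reachable.

Run:
```python
from h import *
s=1.5625; f=lambda p:((p[0]+.5)/s-.5,(p[1]+.5)/s-.5)
d=dict(np.load("w2.npz"))
for n,p,z in [("cL",(348,254),.018),("cR",(453,254),.018),("L",(352,460),.018),("R",(445,458),.018),("pL",(385,407),.03),("pR",(412,407),.03),("boss",(363,125),.017)]:
    print(n,back(d,f(p),z).round(4))
d=dict(np.load("w1.npz")); print(d["R"][2].round(3))
for n,p,z in [("boss",(457,283),.017),("end",(404,363),.014),("cL",(394,180),.018),("cR",(484,185),.018),("L",(404,0),.018)]: print(n,back(d,f(p),z).round(4))
# orange contour fits
hsv=cv2.cvtColor(d["pixels"],cv2.COLOR_BGR2HSV); m=cv2.inRange(hsv,(3,150,120),(20,255,255)); m[240:]=0;m[:150]=0
m=cv2.morphologyEx(m,cv2.MORPH_CLOSE,np.ones((7,7)))
c=max(cv2.findContours(m,0,cv2.CHAIN_APPROX_NONE)[0],key=cv2.contourArea)[:,0]
w=np.array([back(d,p,.012)[:2] for p in c]); np.save("c.npy",w)
from scipy.optimize import least_squares
def res(q):
    R=np.array([[np.cos(q[2]),np.sin(q[2])],[-np.sin(q[2]),np.cos(q[2])]]); l=(w-q[:2])@R.T
    a=np.hypot(*l.T)-.018; b=np.hypot(l[:,0],l[:,1]+.115)-.013; y=np.clip(l[:,1],-.115,0); e=np.hypot(l[:,0],l[:,1]-y)-.008
    return np.minimum(np.minimum(a,b),e)
r=least_squares(res,[.496,-.15,-.55],loss="soft_l1",f_scale=.001); print(r.x.round(4),np.std(r.fun))
x,y,t=r.x
for k in (.088,):
  gp=np.array([x+k*np.sin(t),y-k*np.cos(t)]); print("grip",gp)
  for z in (.003,.1): 
    for a in (np.pi+t,np.pi+t+.1): print(z,a,bot.inverse_kinematics([*gp,z],down(a)))
```

```text
cL [ 0.5187 -0.0376  0.018 ]
cR [ 0.4226 -0.0319  0.018 ]
L [0.5328 0.1803 0.018 ]
R [0.4361 0.1837 0.018 ]
pL [0.4941 0.1142 0.03  ]
pR [0.4677 0.1157 0.03  ]
boss [ 0.4966 -0.1486  0.017 ]
[-0.001 -0.285 -0.958]
boss [ 0.4965 -0.1478  0.017 ]
end [ 0.4371 -0.2483  0.014 ]
cL [ 0.4243 -0.0332  0.018 ]
cR [ 0.5211 -0.0383  0.018 ]
L [0.4335 0.1383 0.018 ]
[ 0.4959 -0.1481 -0.5431] 0.0005922599095071644
grip [ 0.45044918 -0.22348658]
0.003 2.5984865416544163 [-7.01319841e-01  2.57906288e-01  1.94672144e+00 -4.44089210e-16
  9.36964923e-01  2.98337892e+00]
0.003 2.6984865416544164 [-7.01319841e-01  2.57906288e-01  1.94672144e+00 -4.44089210e-16
  9.36964923e-01  2.88337892e+00]
0.1 2.5984865416544163 [-7.01319841e-01  9.47572737e-02  1.90631680e+00 -4.44089210e-16
  1.14051858e+00  2.98337892e+00]
0.1 2.6984865416544164 [-7.01319841e-01  9.47572737e-02  1.90631680e+00 -4.44089210e-16
  1.14051858e+00  2.88337892e+00]
```

```bash
cat >> h.py <<'E'
LX,LY,LT=.4959,-.1481,-.5431
PX,PY,PT=.480,.103,-.060
def pl(lx,ly): # press-local to world xy
    c,s=np.cos(PT),np.sin(PT); return np.array([PX+c*lx-s*ly,PY+s*lx+c*ly])
E
python3 - <<'E'
from h import *
k=.088; gp=[LX+k*np.sin(LT),LY-k*np.cos(LT)]; o=down(np.pi+LT)
bot.set_gripper(.5,15)
bot.goto([*gp,.08],o); bot.line_to([*gp,.0035]); print(bot.current_ee_pos(),bot.current_contact_force())
bot.set_gripper(0.,20); print(bot.current_opening()*92,bot.current_grip_force(),bot.current_contact_force())
bot.line_to([*gp,.06]); print(bot.current_opening()*92,bot.current_grip_force())
a=pl(0,-.07-.088); bot.goto([*a,.06],down(np.pi+PT)); bot.hold(.3)
print(bot.current_ee_pos(),a,bot.current_contact_force(),bot.current_clock())
d=bot.read_camera("wrist"); np.savez("w3.npz",**d)
cv2.imwrite("pics/w3.png",cv2.resize(d["pixels"],(800,600),interpolation=cv2.INTER_CUBIC))
E
```

```text
[ 0.45137668 -0.22379232  0.00454246] [0.26048151 0.44216971 0.8126568 ]
15.795146325924774 19.987949430942535 [-0.96725709  0.32261438  3.93113374]
15.875624130454987 19.988853335380554
[ 0.47062066 -0.055815    0.0599993 ] [ 0.47052569 -0.05471569] [ 0.15421373  0.32678948 -0.7952803 ] 10.1
```

View pics/w3.png

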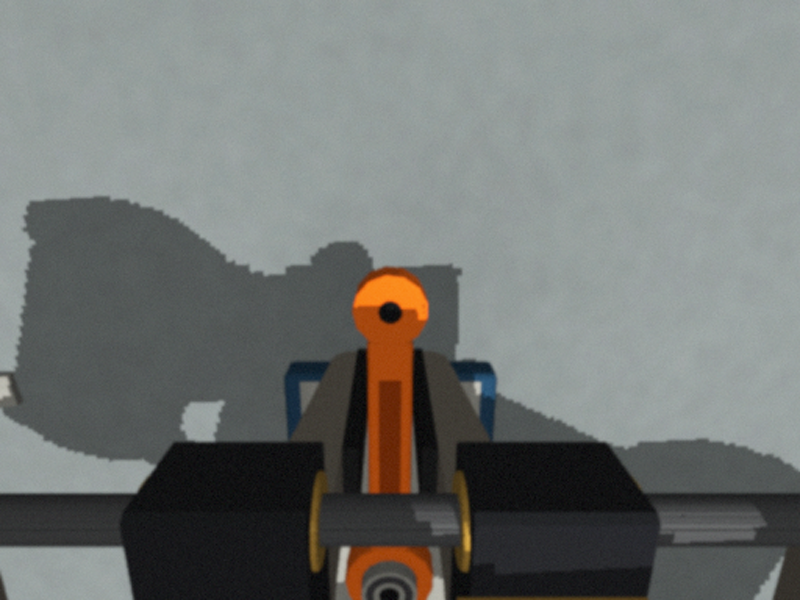

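The link is held straight: end hole at (390,313), bearing at (390,592). The bed front corners are at (287,362) and (496,362), symmetric about it. I'll compute the offset, lower the link and slide it to the pins with force checks.

Run:
```python
from h import *
s=1.5625; f=lambda p:((p[0]+.5)/s-.5,(p[1]+.5)/s-.5)
d=dict(np.load("w3.npz")); z0=.0555
e=back(d,f((390.5,313)),z0+.014);b=back(d,f((390,590)),z0+.0195)
q=(b-e)[:2]; print("link",b,"len",np.hypot(*q),"yaw",np.arctan2(-q[0],q[1]))
cl,cr=back(d,f((287,362)),.018),back(d,f((496,362)),.018); m=(cl+cr)/2
print("front",m,"yaw",np.arctan2((cr-cl)[1],(cr-cl)[0])-np.pi,"org",m[:2]+.14*np.array([-np.sin(PT),np.cos(PT)]),np.hypot(*(cl-cr)[:2]))
```

```text
link [0.4756817  0.03004433 0.075     ] len 0.11234946938755272 yaw -0.06363432473518262
front [ 0.47049625 -0.04108567  0.018     ] yaw -0.06250180256943416 org [0.47889121 0.09866241] 0.09596157711098437
```

```bash
sed -i 's/^PX,PY.*/PX,PY,PT=.4795,.103,-.061/' h.py
python3 - <<'E'
from h import *
o=down(np.pi+PT); F=lambda: np.array(bot.current_contact_force())
bot.line_to([*pl(0,-.158),.027],o,.08)
f0=F(); z=.027
while z>.021:
    z-=.0007; bot.line_to([*pl(0,-.158),z],max_speed=.02); f=F()-f0
    if f[2]>2: break
print("bed",z,bot.current_ee_pos(),f); z+=.0012
bot.line_to([*pl(0,-.158),z]); bot.line_to([*pl(0,-.108),z],max_speed=.06); bot.hold(.2); f0=F(); print(f0)
y=-.108
while y<-.078:
    y+=.001; bot.line_to([*pl(0,y),z],max_speed=.02); f=F()-f0
    print(round(y,3),f.round(1),np.round(bot.current_ft_torque(),2))
    if f[1]<-4: break
print(bot.current_ee_pos(),bot.current_opening()*92,bot.current_clock())
d=bot.read_camera("wrist"); np.savez("w4.npz",**d)
cv2.imwrite("pics/w4.png",cv2.resize(d["pixels"][150:],(800,366),interpolation=cv2.INTER_CUBIC))
E
```

```text
bed 0.021400000000000006 [ 0.46997255 -0.05477461  0.02176143] [-1.56994464  0.65073378  5.63045436]
[-0.70372711  0.16643124 -0.4096491 ]
-0.107 [ 1.7 -0.4 -0.6] [ 0.09  0.01 -0.05]
-0.106 [-0.  -0.4  0.3] [0.06 0.11 0.  ]
-0.105 [1.3 0.8 0.1] [ 0.02  0.08 -0.01]
-0.104 [ 0.6  0.1 -0.1] [0.02 0.11 0.03]
-0.103 [ 0.5 -0.5 -0.1] [ 0.08  0.12 -0.01]
-0.102 [ 0.7 -1.1 -0. ] [-0.    0.08 -0.03]
-0.101 [ 0.3 -0.6 -0. ] [0.07 0.09 0.01]
-0.1 [ 1.2  0.1 -0.5] [ 0.15  0.1  -0.03]
-0.099 [ 1.1 -0.1  0.7] [ 0.09  0.1  -0.03]
-0.098 [ 0.1 -0.2  0.5] [0.03 0.07 0.01]
-0.097 [ 0.8 -0.5 -0.9] [0.06 0.08 0.06]
-0.096 [ 0.5 -0.7 -1.2] [ 0.09  0.1  -0.03]
-0.095 [ 0.7 -0.6 -0.1] [0.06 0.05 0.01]
-0.094 [-0.3  0.5 -0.5] [0.08 0.11 0.  ]
-0.093 [ 1.3 -0.5 -0.3] [0.09 0.09 0.05]
-0.092 [ 0.6 -0.3  0.1] [0.01 0.08 0.  ]
-0.091 [-0.2 -0.2 -0.6] [0.07 0.13 0.  ]
-0.09 [ 0.8 -1.   0.1] [0.1  0.06 0.03]
-0.089 [ 1.3  0.4 -1. ] [0.06 0.11 0.01]
-0.088 [ 0.8 -0.1 -0.2] [ 0.03  0.06 -0.03]
-0.087 [ 0.7 -0.   0.3] [0.06 0.08 0.04]
-0.086 [ 0.6 -1.  -0.2] [-0.26 -0.03 -0.04]
-0.085 [ 0.6 -5.8  0. ] [-0.96  0.15  0.02]
[0.47468076 0.01711637 0.02285032] 15.792070867884215 19.9
```

Run:
```python
from h import *
F=lambda: np.array(bot.current_contact_force())
y=-.085; f0=F(); print(f0)
z=bot.current_ee_pos()[2]
for z in (.022,.0214): bot.line_to([*pl(0,y),z],max_speed=.02); print(F().round(1))
bot.line_to([*pl(0,y+.0004),z],max_speed=.02); bot.hold(.2); print(F().round(1),bot.current_ee_pos())
bot.set_gripper(.4); print(bot.current_opening(),F().round(1))
bot.line_to([*pl(0,y),.05],max_speed=.05); bot.line_to([*pl(0,-.13),.10])
bot.hold(.2); print(bot.current_clock())
for n in("wrist","scene"):
    d=bot.read_camera(n); np.savez(n+"5.npz",**d)
    p=d["pixels"] if n=="wrist" else d["pixels"][140:210,210:310]
    cv2.imwrite(f"pics/{n}5.png",cv2.resize(p,(800,600 if n=="wrist" else 560),interpolation=cv2.INTER_CUBIC))
```

```text
[-0.43673139 -5.23398235  0.12428122]
[-0.4 -5.1  0.9]
[-0.6 -5.1  2.3]
[-1.5 -6.4  0.6] [0.47484883 0.01717485 0.02193905]
0.3985226026673045 [0.6 0.1 1.2]
22.9167
```

View pics/wrist5.png

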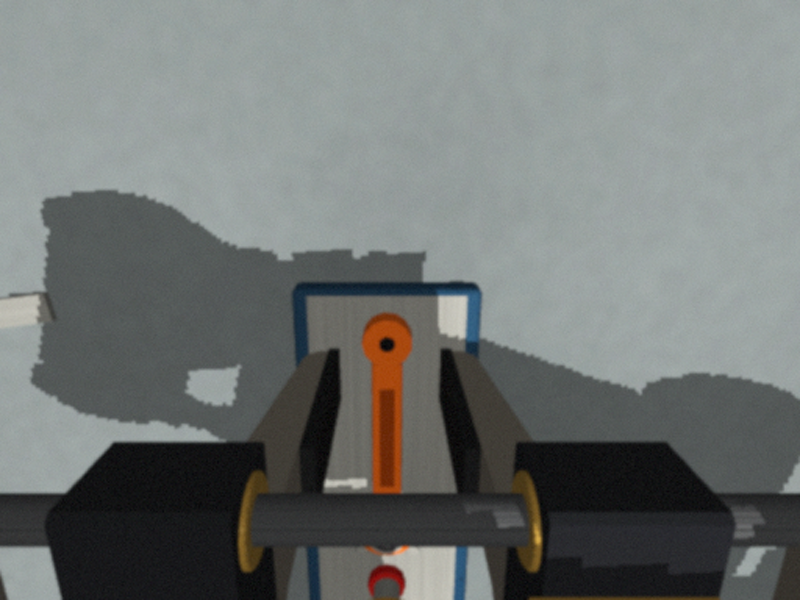

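View pics/scene5.png

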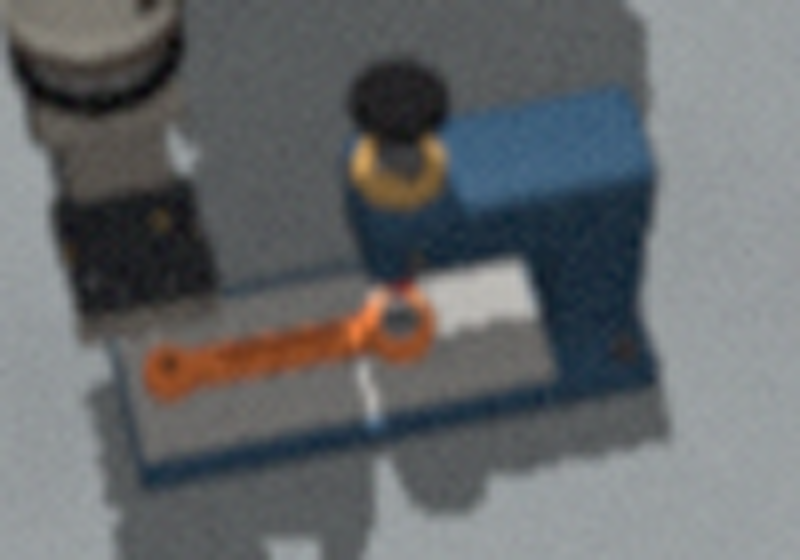

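The link lies centred in the press: end hole at (387,345), with the base edges symmetric about it at 293 and 481. In the scene crop the boss is under the plunger. Now I press.

```bash
sed -i 's/^PX,PY.*/PX,PY,PT=.4797,.1047,-.061/' h.py
python3 - <<'E'
from h import *
o=down(np.pi+.25); p=pl(0,0)
def F(n=4):
    v=[]
    for _ in range(n): v.append(bot.current_contact_force()[2]); bot.hold(.01)
    return np.mean(v)
bot.line_to([*pl(0,-.13),.26],max_speed=.25); bot.set_gripper(0.)
bot.goto([*p,.24],o); bot.hold(.2); f0=F(10); print("f0",f0,bot.current_ee_pos(),p,bot.current_clock())
bot.line_to([*p,.207],max_speed=.05); print(F()-f0)
bot.line_to([*p,.193],max_speed=.06)
z=.193; log=[]; pk=0
while z>.163:
    f=F()-f0; log.append((round(z,5),round(bot.current_ee_pos()[2],5),round(f,1)))
    if f>20: break
    z-=.001 if f<6.5 else (.0005 if f<15 else .0002)
    bot.line_to([*p,z],max_speed=.03)
print(*log,sep="\n"); print(bot.current_clock())
for _ in range(6): bot.hold(.15); print((F()-f0).round(1),bot.current_ee_pos()[2].round(5))
print(bot.current_clock())
E
```

```text
f0 -0.02461485933882409 [0.48000005 0.10366657 0.24025634] [0.4797 0.1047] 25.3417
2.414801725613984
(0.193, np.float64(0.19328), np.float64(3.5))
(0.192, np.float64(0.1923), np.float64(3.3))
(0.191, np.float64(0.1912), np.float64(3.9))
(0.19, np.float64(0.19008), np.float64(3.8))
(0.189, np.float64(0.189), np.float64(3.8))
(0.188, np.float64(0.18797), np.float64(3.9))
(0.187, np.float64(0.18696), np.float64(3.8))
(0.186, np.float64(0.18596), np.float64(4.3))
(0.185, np.float64(0.18495), np.float64(4.1))
(0.184, np.float64(0.18395), np.float64(3.6))
(0.183, np.float64(0.18316), np.float64(5.8))
(0.182, np.float64(0.18265), np.float64(8.4))
(0.1815, np.float64(0.18243), np.float64(9.9))
(0.181, np.float64(0.18204), np.float64(10.4))
(0.1805, np.float64(0.18157), np.float64(11.0))
(0.18, np.float64(0.18107), np.float64(10.6))
(0.1795, np.float64(0.18062), np.float64(11.0))
(0.179, np.float64(0.1801), np.float64(10.9))
(0.1785, np.float64(0.17959), np.float64(11.1))
(0.178, np.float64(0.17915), np.float64(11.2))
(0.1775, np.float64(0.17863), np.float64(11.0))
(0.177, np.float64(0.17812), np.float64(11.1))
(0.1765, np.float64(0.17759), np.float64(11.1))
(0.176, np.float64(0.17749), np.float64(13.2))
(0.1755, np.float64(0.17741), np.float64(15.7))
(0.1753, np.float64(0.17735), np.float64(16.6))
(0.1751, np.float64(0.17728), np.float64(17.5))
(0.1749, np.float64(0.17725), np.float64(18.2))
(0.1747, np.float64(0.17721), np.float64(18.6))
(0.1745, np.float64(0.17714), np.float64(19.7))
(0.1743, np.float64(0.17712), np.float64(20.9))
35.1
20.8 0.17711
20.8 0.17711
20.9 0.17711
20.8 0.1771
20.7 0.17711
20.7 0.1771
36.2
```

Run:
```python
from h import *
p=pl(0,0)
bot.line_to([*p,.20],max_speed=.05); print(bot.current_contact_force()); bot.line_to([*p,.25],max_speed=.08)
bot.goto([*pl(0,-.13),.28],down(np.pi+PT)); bot.line_to([*pl(0,-.20),.22],max_speed=.2); bot.hold(.5)
P=[]
for n in("wrist","scene"):
    d=bot.read_camera(n); q=d["pixels"] if n=="wrist" else d["pixels"][140:210,210:310]
    P.append(cv2.resize(q,(400,300),interpolation=cv2.INTER_CUBIC))
cv2.imwrite("pics/f.png",np.hstack(P)); print(bot.current_contact_force(),bot.current_clock())
```

```text
[1.48858021 0.28428816 3.04909699]
[ 0.53741727  1.00716287 -0.86126412] 39.4417
```

View pics/f.png

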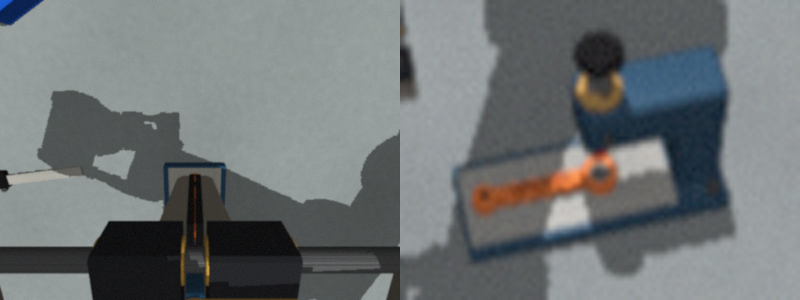

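The plunger is back up, with the knob at (598,52) as before. The link lies in the press with its boss at (602,172), and the arm is clear, so I'm handing in.

```bash
python3 -c "
from workcell import bot
print(bot.job_done())"
```

```text
the job is handed in; nothing more can be done
None
```

The job is handed in: the link lies against both pins, the bearing is pressed to the firm second stop (held about 1 s at roughly 21 N on the knob, an estimated 16 N on the bearing), and the plunger is back up, all in about 40 s.

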